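Hang the kitchen timer on its screw

ROBOT

A 6-joint arm with a two-finger parallel gripper is mounted at the origin on a cart in front of the work surface, level with it; the furniture and walls round the work are solid. World frame = base frame: x ahead of the robot, y to its left, z up, the work surface at z = 0. Lengths are in m, angles in rad, forces in N, time in s.
With the tool pointing down it reaches from about 0.35 to 0.85 m from the base axis. Payload 8.1 kg.
Tool frame: the origin (TCP) lies at the very end of the fingers, on their centre line; the grasp point (between the pads) lies 19 mm behind it; z points along the fingers, y is the line along which they close (so a half turn about z gives the same grasp; the last joint's range is limited). The gripper opens to 93 mm and grips with 3 to 60 N. Pads are 15 mm wide; open, the fingers measure 128 mm over their backs; the gripper's body (75 mm by 188 mm) begins 65 mm behind the grasp point.
Start: joints at [1.044, 0.13, 1.488, -0, 1.523, -0.085], TCP at [0.257, 0.542, 0.219] pointing down, gripper open.
Joint ranges: [-2.96, 2.96], [-0.89, 2.26], [0.02, 2.5], [-1.34, 4.48], [0, 2.73], [-2.66, 2.66]. Speed limits (rad/s): [2.39, 2.39, 2.79, 3.14, 3.14, 3.14].

INTERFACE

Orientations are given as [roll, pitch, yaw] about the fixed x, y, z axes, in that order (R = Rz(yaw) Ry(pitch) Rx(roll)).
In Python, from station import manip gives the robot as it stands.
- The arm moves only by the tool send_rows, never from a script. Its argument "targets" is a list of rows, each a list of 4 numbers: the shift along the tool's x, y, z in mm, then the turn about the tool's z in rad. A call has exactly 5 rows; each row is the pose to reach, as a shift and turn from the pose commanded when the call began, along the tool's axes at that moment; what a row does not reach only later rows make up. A row lasts 1/8 s, in which the tool goes at most 62.5 mm and 10.7 degrees, less where a joint would pass 70% of its speed; a pose out of reach is approached as far as the arm can. A call with a gripper value outside its range is refused whole. "jaw" is the closure in counts, from 0 (fully open) to 255 (shut), set as the call begins (left out, the last holds). The fingers move at their own pace and stop on an object; "newtons" is the grip in N (left out, the last holds). Time passes only in rows, so rows that repeat a pose let the fingers close, or fill a call up. It gives the time, the measured TCP pose, the force, the opening and the grip force at its end, in the units of the state.
- manip.get_state(): the state, without advancing time (a new reading comes with each control period).
- manip.capture(name): name is "scene" or "top"; returns the picture (480x640x3 uint8, red, green, blue); there is no depth.
- manip.get_calibration(name): a dict with "fx", "fy", "cx", "cy" (pixels), "cam_to_world" (4x4, takes a point from camera to world coordinates). Camera axes: x right, y down, z forward; pixel columns grow to the right and rows downward; lengths in m; the calibration is good to about 2 mm. A picture is of the moment at which its call begins. get_calibration takes no time and is no camera call.
- manip.hand_in(): hands the job in; it is judged then, once.
The state is a dict: "time": time; "qpos": joint angles; "qd": joint speeds; "tau": joint torques, N m; "eef_pos": TCP position; "eef_rot": TCP orientation; "ft_force": force on the tool from outside, world axes, zero at the start; "moment": the same for the moment, N m; "width": finger opening in m; "grasp_force": force on a finger pad.
Only numpy, scipy, OpenCV 4.12 (cv2) and the standard library are available. Lean on these libraries where they do the work, as an engineer would, in place of code of your own. Each camera call takes 0.05 s, during which the arm holds its last target. There are 200 camera calls.

TASK

Lift the kitchen timer out of its dock and stand it upright on the cork mat, letting go of it there so that you can take it again by its two narrow sides. Then hang it on the screw of the upright wooden board: bring the keyhole in its back over the screw head until its back meets the board, and pull it down until it locks home; let go. Leave the other things where they stand.

Things in the scene. Friction and masses are not known exactly. Their poses are not given: they have to be found in the camera images.
- timer: White slab-shaped kitchen timer with a round dial, 36 mm thick (x), 60 wide (y), 114 high (z), about 0.2 kg, bottom-heavy. Origin: centre of its underside; z up; dial faces -x; flat back 18 mm along +x. Its recessed back holds a 3 mm steel hanger plate (outer face 0.5 mm inside the back) with a keyhole, and 12 mm of free depth in all. Starts standing in the dock, with the dock's axes.
- keyhole (a point): Mid-width point on the timer's back plane, 78 mm above its underside; timer's axes. The keyhole's 16 x 16 mm opening is at this height, but its adjustable plate sits up to 6.5 mm to either side (y) of here: not measured, find it by touch or eye. If the screw head misses the opening, it meets the plate with the timer's back still 8.5 mm from the board. Above, the opening tapers into a 6 mm slot.
- seat (a point): Mid-width point on the timer's back plane, 101.5 mm above its underside, timer's axes: where the screw's axis lies when locked, 23.5 mm above the opening's centre. The plate slides sideways under about 1.2 N, so the tapered slot centres itself as it is pulled down. A sprung catch in the slot resists: its weight alone does not pass it; pull down with some 5 to 15 N until it snaps home.
- dock: Fixed dark wooden dock, 90 mm wide (y). Origin: centre of its underside. The timer stands on its floor, 8 mm up, between two cheeks (inner faces y = +-32 mm, 12 thick, 34 deep) 126 mm high, 4 mm above the timer's top: here it can be taken only front and back, across its 36 mm thickness. Lips front and back (x = +-20 to 25 mm) are 24 mm high. Lift the timer straight up.
- mat: Fixed square cork mat, 130 x 130 mm, 4 mm thick. Origin: centre of its underside.
- board: Fixed upright light-wood board, 170 mm wide (y), 200 high, 18 thick, its foot behind it. Origin: middle of the lower edge of its front face, on the worktop; x points into the board, z up; the front faces -x. It is higher than the hanging timer's top (about 178 mm), so no finger fits behind the timer there: hold the timer by its 60 mm width.
- screw (a point): Point on the board's front face on the screw's axis, mid-board, 165 mm above the worktop; board's axes. The screw stands out along -x: shank 4.4 mm in diameter, round head 11 mm in diameter from 5.5 to 9 mm before the face. With the timer home, this point and seat coincide but for up to 6.5 mm sideways; the timer hangs about 63 mm above the worktop, perhaps askew by a few degrees.
- mug: bystander: plain off-white mug, 82 mm across, 91 mm high; origin at the centre of its underside; fixed in place
- tin: bystander: food tin with a red label, 75 mm across, 58 mm high; origin at the centre of its underside; loose, leave it where it stands
- pepper_mill: bystander: brown wooden pepper mill, 58 mm across, 160 mm high; origin at the centre of its underside; loose, leave it where it stands
- spice_jar: bystander: slim spice jar with a black cap, 41 mm across, 105 mm high; origin at the centre of its underside; loose, leave it where it stands
- glass: bystander: upturned clear drinking glass, 80 mm across, 91 mm high; origin at the centre of its underside; fixed in place
- tape: bystander: roll of masking tape lying flat, 96 mm across, 25 mm high; origin at the centre of its underside; loose, leave it where it stands
Not all that is in view belongs to the job. What is shaped like the timer but pink is not meant.

How it is judged:
By the outcome, as a careful person would: the job done as asked, in the order asked, and still so for the second after the job is handed in, with the robot touching nothing.
It also fails if it takes over 58 s, if anything falls off the work surface, if the arm or the gripper's body presses on something with over 40 N, if the wrist force passes 120 N, or if a joint passes its speed limit or range.

## Working session

There is one attempt and no reset: what is moved stays moved. The work goes in short steps, Python scripts to look and compute and a tool call to move; the robot and the scene stay as the last step left them, time stands still between calls to the robot, and variables do not carry over. Pictures are saved under pics/ and viewed, at most 10 in all, crops included, and the job is handed in when it is done.

Besides the shell and the picture viewer there is one more tool, called after "Emit:" by a JSON object that holds its "fn" and its "kwargs", one argument or row to a line. send_rows: Moves the arm, as the interface text tells. Its arguments: {"type":"object","properties":{"targets":{"type":"array"},"jaw":{"type":"number"},"newtons":{"type":"number"}},"required":["targets"]}

```bash
mkdir -p pics
cat > h.py <<'E'
import numpy as np, cv2
from scipy.spatial.transform import Rotation as R
from station import manip
def cap(n,f):
    im=manip.capture(n); cv2.imwrite('pics/'+f,cv2.cvtColor(im,cv2.COLOR_RGB2BGR)); return im
def ray(n,u,v):
    c=manip.get_calibration(n);T=np.array(c['cam_to_world'])
    d=T[:3,:3]@np.array([(u-c['cx'])/c['fx'],(v-c['cy'])/c['fy'],1]);return T[:3,3],d
def onz(n,u,v,z):
    o,d=ray(n,u,v);return o+d*(z-o[2])/d[2]
def proj(n,p):
    c=manip.get_calibration(n);T=np.linalg.inv(np.array(c['cam_to_world']));q=T[:3,:3]@np.array(p)+T[:3,3]
    return np.array([c['fx']*q[0]/q[2]+c['cx'],c['fy']*q[1]/q[2]+c['cy']])
E
python3 - <<'E'
from h import *
np.set_printoptions(precision=3,suppress=True)
for n in('scene','top'):
    cap(n,n+'0.png');print(n,manip.get_calibration(n))
s=manip.get_state();print(s)
E
```

```text
scene {'fx': 602.1178019643526, 'fy': 602.1178019643526, 'cx': 322.64723347906386, 'cy': 239.38412731180821, 'cam_to_world': array([[ 0.592, -0.436,  0.678, -0.627],
       [-0.806, -0.293,  0.515, -0.87 ],
       [-0.026, -0.851, -0.525,  0.985],
       [ 0.   ,  0.   ,  0.   ,  1.   ]])}
top {'fx': 468.66895607508064, 'fy': 468.66895607508064, 'cx': 314.5615417852071, 'cy': 235.84986210118305, 'cam_to_world': array([[ 0.018, -0.985,  0.173,  0.262],
       [-1.   , -0.015,  0.02 , -0.025],
       [-0.017, -0.174, -0.985,  1.479],
       [ 0.   ,  0.   ,  0.   ,  1.   ]])}
{'time': 0.1, 'qpos': array([ 1.044,  0.131,  1.489, -0.   ,  1.523, -0.085]), 'qd': array([-0.001, -0.   , -0.002,  0.001, -0.001,  0.001]), 'tau': array([  0.002, -56.135, -49.309,   0.077,   0.029,   0.   ]), 'eef_pos': array([0.256, 0.542, 0.218]), 'eef_rot': array([-3.14, -0.  ,  2.7 ]), 'ft_force': array([ 0.067,  0.401, -0.365]), 'moment': array([0.04 , 0.026, 0.032]), 'grasp_force': 0.0, 'width': 0.09252684439458782}
```

View pics/scene0.png

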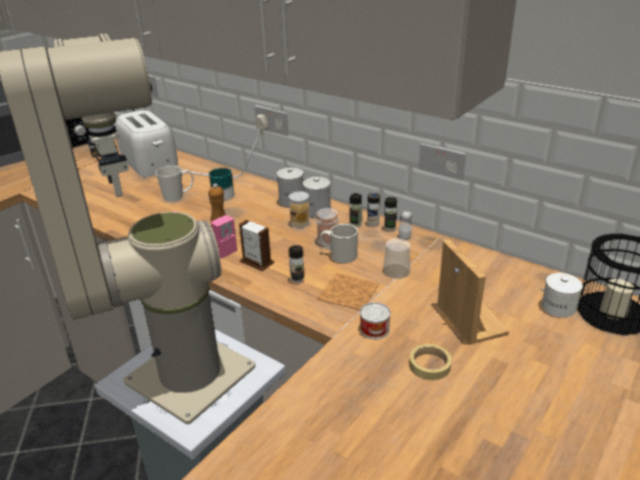

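View pics/top0.png

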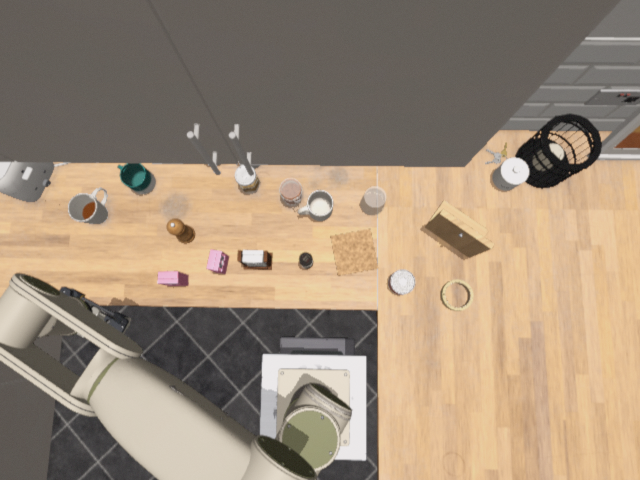

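The scene view shows the white timer in its dark dock at (256,245), and the mat at (350,290). The board is at (462,290) with the screw at about (458,269). In the top view these are at (255,260), (354,252) and (457,232).
Candidates (top view): white slab between dark cheeks at (255,260), and pink slabs at (217,261) and (169,278). The white one in the dark dock fits the description. I'll confirm it in an enlarged crop.

Run:
```python
import cv2,numpy as np
s=cv2.imread('pics/scene0.png');t=cv2.imread('pics/top0.png')
a=cv2.resize(s[205:285,200:300],(500,400),interpolation=cv2.INTER_CUBIC)
b=cv2.resize(t[240:280,225:285],(300,200),interpolation=cv2.INTER_CUBIC)
c=cv2.resize(s[230:350,420:520],(240,288),interpolation=cv2.INTER_CUBIC)
d=cv2.resize(t[195:265,415:500],(425,350)[:2] if 0 else (340,280),interpolation=cv2.INTER_CUBIC)
o=np.zeros((600,800,3),np.uint8);o[:400,:500]=a;o[:200,500:800]=b;o[210:498,520:760]=c
o[400:600,:]*=1
cv2.imwrite('pics/crop1.png',o)
o=cv2.resize(t[195:315,325:505],(800,533),interpolation=cv2.INTER_CUBIC);cv2.imwrite('pics/crop2.png',o)
```

```text
(no output)
```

View pics/crop1.png

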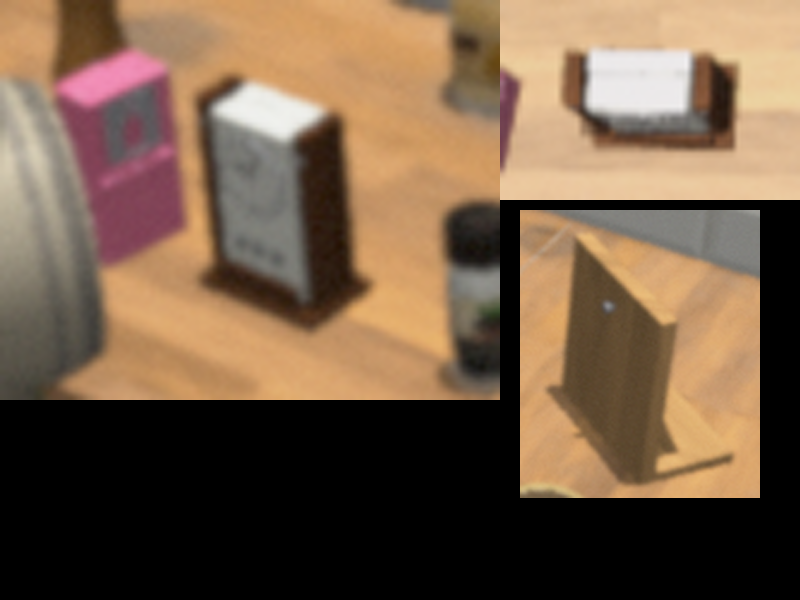

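View pics/crop2.png

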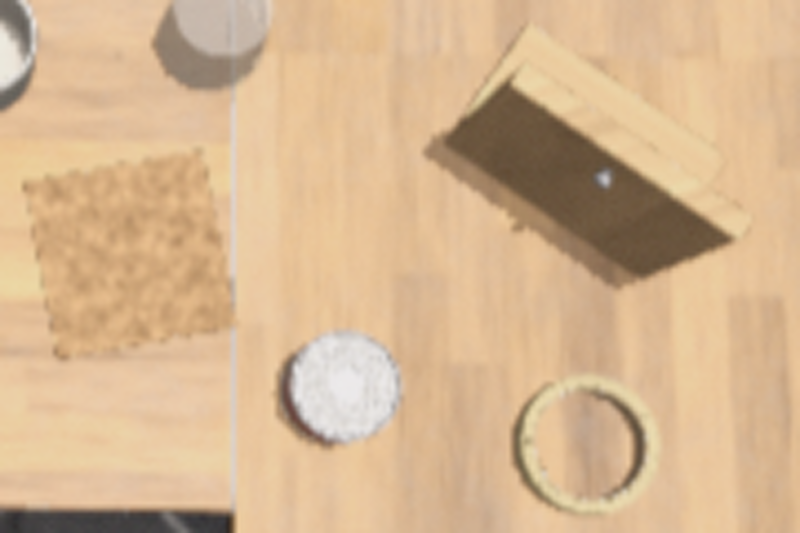

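The crops confirm it. The white timer stands between dark cheeks with its dial toward the robot, and a pink lookalike stands left of it. The screw head is at about top (460.7,235), and the board's front top edge runs from top (440,213) to (490,249). Now I'll measure.

```bash
cat > m.py <<'E'
from h import *
np.set_printoptions(precision=4,suppress=True)
t=cv2.cvtColor(cv2.imread('pics/top0.png'),cv2.COLOR_BGR2HSV);s=cv2.cvtColor(cv2.imread('pics/scene0.png'),cv2.COLOR_BGR2HSV)
def blob(m,box):
    x0,y0,x1,y1=box;k=np.zeros_like(m);k[y0:y1,x0:x1]=m[y0:y1,x0:x1]
    return max(cv2.findContours(k,cv2.RETR_EXTERNAL,cv2.CHAIN_APPROX_NONE)[0],key=cv2.contourArea)
w=cv2.inRange(t,(0,0,195),(180,40,255))
r=cv2.minAreaRect(blob(w,(225,240,285,280)));print('timer top',r)
P=np.array([onz('top',*p,.122) for p in cv2.boxPoints(r)]);print(P,P.mean(0),np.linalg.norm(P-np.roll(P,1,0),axis=1))
m=cv2.inRange(t,(8,105,60),(25,255,255))
r=cv2.minAreaRect(blob(cv2.morphologyEx(m,cv2.MORPH_CLOSE,np.ones((3,3))),(326,225,378,280)));print('mat',r)
P=np.array([onz('top',*p,.004) for p in cv2.boxPoints(r)]);print(P,P.mean(0))
# board front from dark-face mask
m=cv2.inRange(t,(0,40,20),(30,255,125));c=blob(m,(415,195,500,265));r=cv2.minAreaRect(c);print('board top-face',r)
print('quad',cv2.approxPolyDP(cv2.convexHull(c),4,True)[:,0].tolist())
m=cv2.inRange(s,(0,40,20),(30,255,140));c=blob(m,(425,235,500,345))
print('quad sc',cv2.approxPolyDP(cv2.convexHull(c),4,True)[:,0].tolist())
for n,h,b in(('top',t,(455,230,466,240)),('scene',s,(450,262,466,276))):
    x0,y0,x1,y1=b;q=h[y0:y1,x0:x1].astype(float);wt=np.clip(60+0*q[...,1]-q[...,1],0,None)
    yy,xx=np.mgrid[y0:y1,x0:x1];print(n,'head',(wt*xx).sum()/wt.sum(),(wt*yy).sum()/wt.sum(),(wt>0).sum())
E
python3 m.py
```

```text
timer top ((252.5, 256.0), (12.0, 19.0), 90.0)
[[0.4557 0.211  0.122 ]
 [0.4566 0.1552 0.122 ]
 [0.4213 0.1538 0.122 ]
 [0.4204 0.2094 0.122 ]] [0.4385 0.1823 0.122 ] [0.0354 0.0558 0.0354 0.0556]
mat ((353.9640197753906, 252.052001953125), (38.19204330444336, 39.26536178588867), 79.69515228271484)
[[ 0.5196 -0.049   0.004 ]
 [ 0.5443 -0.1721  0.004 ]
 [ 0.4241 -0.1933  0.004 ]
 [ 0.3999 -0.0719  0.004 ]] [ 0.472  -0.1216  0.004 ]
board top-face ((456.1940612792969, 237.4420166015625), (64.32072448730469, 19.10015296936035), 34.695152282714844)
quad [[425, 226], [439, 214], [488, 248], [467, 256]]
quad sc [[443, 243], [484, 278], [499, 336], [463, 343], [432, 305]]
top head 460.3639846743295 234.6072796934866 14
scene head 456.3217623497997 269.890520694259 22
```

```bash
cat > m2.py <<'E'
from h import *
np.set_printoptions(precision=4,suppress=True)
t=cv2.imread('pics/top0.png');s=cv2.imread('pics/scene0.png')
def edge(im,cols,line,half=6,sgn=1):
    g=cv2.cvtColor(im,cv2.COLOR_BGR2GRAY).astype(float);out=[]
    for c in cols:
        r0=line(c);rr=np.arange(r0-half,r0+half,.1)
        v=cv2.remap(g.astype(np.float32),np.full((1,len(rr)),c,np.float32),rr[None].astype(np.float32),cv2.INTER_LINEAR)[0]
        d=np.gradient(cv2.GaussianBlur(v[None],(0,0),6)[0])*sgn; out.append((c,rr[np.argmin(d)]))
    out=np.array(out);p=np.polyfit(out[:,0],out[:,1],1)
    k=abs(np.polyval(p,out[:,0])-out[:,1])<1;return np.polyfit(out[k,0],out[k,1],1),k.sum()
p,k=edge(t,range(443,487),lambda c:213.5+(c-440)*.72);print('top',p,k)
a=onz('top',440,np.polyval(p,440),.2);b=onz('top',489.5,np.polyval(p,489.5),.2)
print(a,b,np.linalg.norm(a-b),(a+b)/2)
d=(b-a)/np.linalg.norm(b-a);print('yaw board',np.arctan2(-d[0],d[1])+0, np.arctan2(d[0],-d[1]))
p2,k2=edge(s,range(446,478),lambda c:243+(c-443)*.86);print('sc',p2,k2)
a2=onz('scene',443,np.polyval(p2,443),.2);b2=onz('scene',482,np.polyval(p2,482),.2);d2=(b2-a2)/np.linalg.norm(b2-a2);print(a2,b2,np.linalg.norm(b2-a2),d2,d)
o1,d1=ray('top',460.5,234.8);o2,d3=ray('scene',456.3,269.9)
M=np.stack([d1,-d3],1);x=np.linalg.lstsq(M,o2-o1,rcond=None)[0];print('screw tri',o1+d1*x[0],o2+d3*x[1]);print('screw z165',onz('top',460.5,234.8,.165),onz('scene',456.3,269.9,.165))
yaw=np.arctan2(-(a-b)[0],(a-b)[1]);xb=np.array([np.cos(yaw),np.sin(yaw),0]);print('yaw',yaw);sc=(a+b)/2;sc[2]=.165
for q in (sc-.009*xb,sc):print(sc,proj('top',q),proj('scene',q))
# annotate views around board
E
python3 m2.py
```

```text
top [  0.688  -88.7003] 44
[ 0.5543 -0.3474  0.2   ] [ 0.4606 -0.4797  0.2   ] 0.1621479548306909 [ 0.5074 -0.4136  0.2   ]
yaw board 2.5257771662379374 -0.615815487351856
sc [   1.024 -212.562] 32
[ 0.545  -0.3497  0.2   ] [ 0.4421 -0.4961  0.2   ] 0.1789577655676743 [-0.5748 -0.8183  0.    ] [-0.5776 -0.8163  0.    ]
screw tri [ 0.503  -0.4126  0.1639] [ 0.501  -0.4099  0.1627]
screw z165 [ 0.5028 -0.4123  0.165 ] [ 0.4979 -0.4111  0.165 ]
yaw -0.615815487351856
[ 0.5074 -0.4136  0.165 ] [459.1334 235.7159] [455.6284 269.093 ]
[ 0.5074 -0.4136  0.165 ] [460.8869 233.1911] [458.9971 268.3395]
```

```bash
cat >> h.py <<'E'
def go(x,y,z,psi,s=None):
    s=s or manip.get_state();Rm=R.from_euler('xyz',s['eef_rot']).as_matrix()
    d=Rm.T@(np.array([x,y,z])-s['eef_pos'])*1000
    dz=-(psi-s['eef_rot'][2]);dz=(dz+np.pi)%(2*np.pi)-np.pi
    print('rows',np.round(d,1),'turn',round(dz,3))
E
python3 - <<'E'
from h import *
a=onz('scene',242.4,226,.122);b=onz('scene',261,233,.122);print(a,b,a-b,'yaw',np.arctan2(-(a-b)[0],(a-b)[1]))
go(.4385,.1823,.2,np.pi/2+.016)
go(.4385,.1823,.073,np.pi/2+.016)
E
```

```text
[0.41832085 0.20977502 0.122     ] [0.41875047 0.13968194 0.122     ] [-0.00042962  0.07009308  0.        ] yaw 0.006129262416687753
rows [-318.5 -247.2   18.1] turn 1.113
rows [-318.5 -247.   145.1] turn 1.113
```

Emit:
{"fn": "send_rows", "kwargs": {
  "targets": [
    [-60,-46,4,0.18],
    [-120,-92,7,0.36],
    [-180,-140,11,0.54],
    [-220,-171,14,0.72],
    [-260,-202,16,0.9]
  ],
  "jaw": 0,
  "newtons": 25
}}

```text
time: 0.72
eef_pos: [0.3977, 0.262, 0.203]
eef_rot: [-3.141, 0.0, 1.794]
ft_force: [1.4, -0.0, -0.0]
width: 0.0931
grasp_force: 0.0
```

Run:
```python
from h import *
s=manip.get_state();print(s['time'],s['eef_pos'],s['eef_rot'])
go(.4385,.1823,.2,np.pi/2+.01)
```

```text
0.725 [0.39773706 0.2619902  0.20296192] [-3.14134107e+00  1.25550667e-04  1.79417871e+00]
rows [-86.7  22.1   3. ] turn 0.213
```

Emit:
{"fn": "send_rows", "kwargs": {
  "targets": [
    [-50,12,2,0.12],
    [-87,22,3,0.213],
    [-87,22,3,0.213],
    [-87,22,3,0.213],
    [-87,22,3,0.213]
  ]
}}

```text
time: 1.35
eef_pos: [0.4381, 0.1852, 0.2003]
eef_rot: [-3.141, -0.0, 1.589]
ft_force: [0.1, 0.3, -0.3]
width: 0.0927
grasp_force: 0.0
```

Run:
```python
from h import *
t=cap('top','top1.png');s=cap('scene','scene1.png')
go(.4385,.1823,.073,np.pi/2+.01)
print(proj('top',manip.get_state()['eef_pos']))
o=np.zeros((400,800,3),np.uint8)
o[:,:400]=cv2.resize(t[210:310,205:305],(400,400));o[:,400:]=cv2.resize(s[180:300,200:320],(400,400))
cv2.imwrite('pics/c3.png',o[...,::-1])
```

```text
rows [ -2.8   0.3 127.4] turn 0.008
[247.29915153 252.34157848]
```

View pics/c3.png

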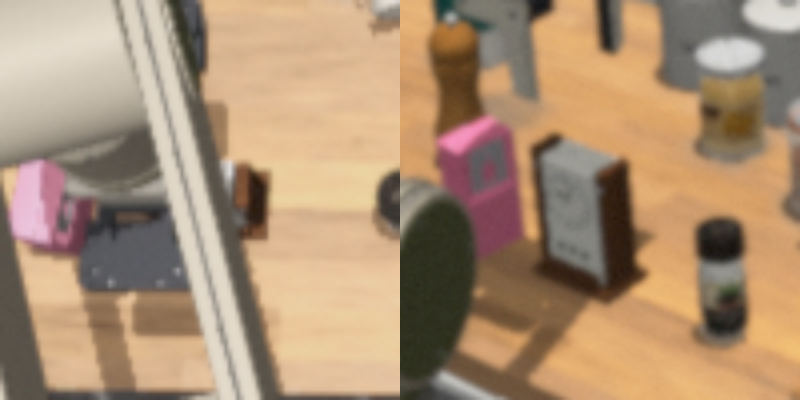

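The crop shows the fingers hovering in front of and behind the timer, and the way down is clear. The arm hides the timer's top in the top view. I'll descend now.

Emit:
{"fn": "send_rows", "kwargs": {
  "targets": [
    [-2.5,0,40,0.0],
    [-2.5,0,80,0.0],
    [-2.5,0,110,0.0],
    [-2.5,0,127,0.0],
    [-2.5,0,127,0.0]
  ]
}}

```text
time: 2.08
eef_pos: [0.4377, 0.1818, 0.0725]
eef_rot: [-3.139, 0.001, 1.588]
ft_force: [1.3, 0.2, 0.0]
width: 0.0931
grasp_force: 0.0
```

Emit:
{"fn": "send_rows", "kwargs": {
  "targets": [
    [0,0,0,0],
    [0,0,0,0],
    [0,0,0,0],
    [0,0,0,0],
    [0,0,0,0]
  ],
  "jaw": 255,
  "newtons": 25
}}

```text
time: 2.7
eef_pos: [0.4387, 0.1817, 0.0735]
eef_rot: [3.141, -0.0, 1.587]
ft_force: [-0.3, -0.1, 1.1]
width: 0.0475
grasp_force: 0.0
```

Emit:
{"fn": "send_rows", "kwargs": {
  "targets": [
    [0,0,0,0],
    [0,0,0,0],
    [0,0,0,0],
    [0,0,0,0],
    [0,0,0,0]
  ]
}}

```text
time: 3.32
eef_pos: [0.4384, 0.1817, 0.0733]
eef_rot: [-3.141, 0.0, 1.587]
ft_force: [-2.8, -0.6, 1.9]
width: 0.0358
grasp_force: 25.0
```

Emit:
{"fn": "send_rows", "kwargs": {
  "targets": [
    [0,0,-20,0],
    [0,0,-55,0],
    [0,0,-95,0],
    [0,0,-130,0],
    [0,0,-145,0]
  ]
}}

```text
time: 3.95
eef_pos: [0.4399, 0.1819, 0.2205]
eef_rot: [3.138, -0.001, 1.587]
ft_force: [0.1, 0.5, -1.1]
width: 0.0356
grasp_force: 25.0
```

Run:
```python
from h import *
s=manip.get_state();print(s['eef_pos'],s['ft_force'],s['width'])
go(.472,-.1216,s['eef_pos'][2],np.pi/2+.016)
```

```text
[0.43985882 0.18190923 0.22052082] [ 0.08821408  0.50826529 -1.12576088] 0.03561295945151713
rows [-3.04e+02  2.73e+01 -1.00e-01] turn 0.0
```

Emit:
{"fn": "send_rows", "kwargs": {
  "targets": [
    [-50,5,0,0],
    [-110,10,0,0],
    [-170,16,0,0],
    [-230,21,0,0],
    [-275,25,0,0]
  ]
}}

```text
time: 4.58
eef_pos: [0.4675, -0.0952, 0.2171]
eef_rot: [-3.14, -0.0, 1.585]
ft_force: [1.1, 0.5, -2.9]
width: 0.0354
grasp_force: 25.0
```

Emit:
{"fn": "send_rows", "kwargs": {
  "targets": [
    [-20,2,0,0],
    [-28,2,20,0],
    [-28,2,60,0],
    [-28,2,100,0],
    [-28,2,128,0]
  ]
}}

```text
time: 5.2
eef_pos: [0.4687, -0.1204, 0.0869]
eef_rot: [-3.138, -0.001, 1.587]
ft_force: [0.2, -0.1, -1.3]
width: 0.0357
grasp_force: 25.0
```

Run:
```python
from h import *
s=manip.get_state();print(s['eef_pos'],s['ft_force'],s['width'])
go(.472,-.1216,.0695,np.pi/2+.016)
```

```text
[ 0.46873117 -0.12038831  0.08692552] [ 0.2403753  -0.05584275 -1.25989752] 0.035670580291918386
rows [-1.3  3.3 17.4] turn -0.0
```

Emit:
{"fn": "send_rows", "kwargs": {
  "targets": [
    [0,0,5,0],
    [0,0,10,0],
    [0,0,14,0],
    [0,0,16,0],
    [0,0,16,0]
  ]
}}

```text
time: 5.82
eef_pos: [0.4708, -0.1209, 0.0748]
eef_rot: [3.141, 0.0, 1.587]
ft_force: [-0.2, 0.5, -2.6]
width: 0.0352
grasp_force: 25.0
```

Emit:
{"fn": "send_rows", "kwargs": {
  "targets": [
    [0,0,1,0],
    [0,0,2,0],
    [0,0,3,0],
    [0,0,3,0],
    [0,0,3,0]
  ]
}}

```text
time: 6.45
eef_pos: [0.4705, -0.1208, 0.0714]
eef_rot: [-3.142, 0.0, 1.587]
ft_force: [-0.1, 0.6, -2.6]
width: 0.0355
grasp_force: 25.0
```

Emit:
{"fn": "send_rows", "kwargs": {
  "targets": [
    [0,0,1,0],
    [0,0,2,0],
    [0,0,2.5,0],
    [0,0,2.5,0],
    [0,0,2.5,0]
  ]
}}

```text
time: 7.08
eef_pos: [0.4708, -0.1209, 0.0699]
eef_rot: [3.141, 0.0, 1.587]
ft_force: [-3.7, 2.0, 7.8]
width: 0.0355
grasp_force: 25.0
```

Emit:
{"fn": "send_rows", "kwargs": {
  "targets": [
    [0,0,-0.5,0],
    [0,0,-0.5,0],
    [0,0,-0.5,0],
    [0,0,-0.5,0],
    [0,0,-0.5,0]
  ],
  "jaw": 0
}}

```text
time: 7.7
eef_pos: [0.4705, -0.1208, 0.0694]
eef_rot: [-3.142, -0.0, 1.587]
ft_force: [-0.1, 0.6, 0.2]
width: 0.081
grasp_force: 0.0
```

Emit:
{"fn": "send_rows", "kwargs": {
  "targets": [
    [0,0,0,0],
    [0,0,-30,0],
    [0,0,-70,0],
    [0,0,-110,0],
    [0,0,-125,0]
  ]
}}

```text
time: 8.32
eef_pos: [0.4719, -0.1213, 0.1972]
eef_rot: [3.138, 0.002, 1.587]
ft_force: [-0.4, 0.2, 0.8]
width: 0.093
grasp_force: 0.0
```

Emit:
{"fn": "send_rows", "kwargs": {
  "targets": [
    [0,0,0,0.18],
    [0,0,0,0.36],
    [0,0,0,0.54],
    [0,0,0,0.72],
    [0,0,0,0.9]
  ]
}}

```text
time: 8.95
eef_pos: [0.4699, -0.1207, 0.193]
eef_rot: [-3.14, 0.001, 0.681]
ft_force: [0.7, 0.2, -0.0]
width: 0.0932
grasp_force: 0.0
```

Emit:
{"fn": "send_rows", "kwargs": {
  "targets": [
    [0,0,0,0.18],
    [0,0,0,0.36],
    [0,0,0,0.54],
    [0,0,0,0.671],
    [0,0,0,0.671]
  ]
}}

```text
time: 9.57
eef_pos: [0.47, -0.1207, 0.1932]
eef_rot: [-3.141, 0.002, 0.017]
ft_force: [-0.2, -0.3, 0.5]
width: 0.0927
grasp_force: 0.0
```

Run:
```python
from h import *
t=cap('top','top2.png');s=cap('scene','scene2.png')
S=manip.get_state();print(S['eef_pos'],S['eef_rot'],S['qpos'])
o=np.zeros((400,800,3),np.uint8)
o[:,:400]=cv2.resize(t[210:290,315:395],(400,400));o[:,400:]=cv2.resize(s[200:320,290:410],(400,400))
cv2.imwrite('pics/c4.png',o[...,::-1])
```

```text
[ 0.4701807  -0.1206941   0.19363242] [-3.14115285e+00  1.05451552e-03  1.89789484e-02] [-3.56960365e-01 -1.70262775e-01  1.83048046e+00  2.20156395e-05
  1.48251731e+00  1.19485529e+00]
```

View pics/c4.png

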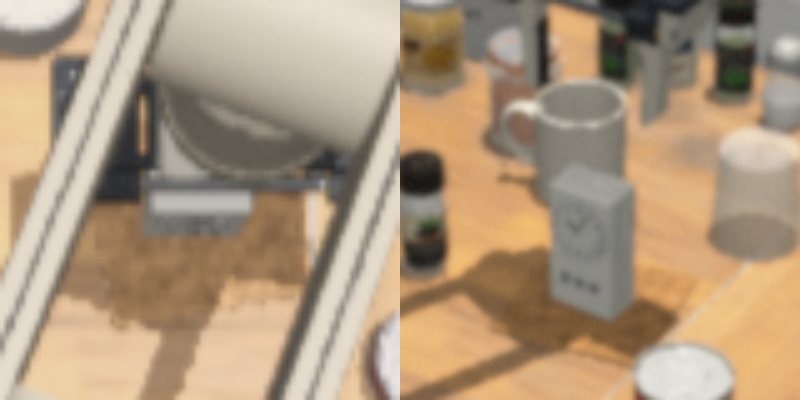

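The crop shows the timer upright on the mat with its dial toward the camera, at about crop (590,240), and the fingers straddling it above. I'll descend and take it by its narrow sides.

Emit:
{"fn": "send_rows", "kwargs": {
  "targets": [
    [0,0,40,0],
    [0,0,80,0],
    [0,0,105,0],
    [0,0,120,0],
    [0,0,120,0]
  ]
}}

```text
time: 10.3
eef_pos: [0.4698, -0.1206, 0.0735]
eef_rot: [-3.141, 0.002, 0.017]
ft_force: [-0.2, -0.8, 0.1]
width: 0.093
grasp_force: 0.0
```

Emit:
{"fn": "send_rows", "kwargs": {
  "targets": [
    [0,0,0,0],
    [0,0,0,0],
    [0,0,0,0],
    [0,0,0,0],
    [0,0,0,0]
  ],
  "jaw": 255,
  "newtons": 45
}}

```text
time: 10.92
eef_pos: [0.4709, -0.1208, 0.0749]
eef_rot: [-3.142, -0.001, 0.016]
ft_force: [-0.4, 1.3, 4.3]
width: 0.0598
grasp_force: 44.9
```

Emit:
{"fn": "send_rows", "kwargs": {
  "targets": [
    [0,0,0,0],
    [0,0,0,0],
    [0,0,0,0],
    [0,0,0,0],
    [0,0,0,0]
  ]
}}

```text
time: 11.55
eef_pos: [0.4709, -0.1207, 0.0749]
eef_rot: [-3.142, -0.001, 0.016]
ft_force: [-0.4, 3.4, 5.4]
width: 0.0597
grasp_force: 44.9
```

Emit:
{"fn": "send_rows", "kwargs": {
  "targets": [
    [0,0,-15,0],
    [0,0,-40,0],
    [0,0,-70,0],
    [0,0,-95,0],
    [0,0,-100,0]
  ]
}}

```text
time: 12.18
eef_pos: [0.4716, -0.1215, 0.1767]
eef_rot: [3.14, -0.003, 0.016]
ft_force: [-0.7, -1.1, -2.3]
width: 0.06
grasp_force: 44.9
```

```bash
cat >> h.py <<'E'
yb_=-.614
def nt(p): # board normal/tangent coords
    c,s=np.cos(yb_),np.sin(yb_);return np.array([p[0]*c+p[1]*s,-p[0]*s+p[1]*c])
def gont(n,t,z):
    c,s=np.cos(yb_),np.sin(yb_);go(n*c-t*s,n*s+t*c,z,yb_)
E
python3 - <<'E'
from h import *
print(manip.get_state()['eef_pos']);gont(.599,-.0455,.158)
E
```

```text
[ 0.4715692  -0.12145663  0.17673946]
rows [-12.3 260.6  19.1] turn 0.63
```

Emit:
{"fn": "send_rows", "kwargs": {
  "targets": [
    [-12,50,0,0.13],
    [-24,110,0,0.26],
    [-24,165,0,0.4],
    [-18,215,0,0.55],
    [-12,255,5,0.63]
  ]
}}

```text
time: 12.8
eef_pos: [0.4619, -0.378, 0.1684]
eef_rot: [3.141, 0.001, -0.619]
ft_force: [-0.5, 0.7, -1.8]
width: 0.0601
grasp_force: 44.9
```

Emit:
{"fn": "send_rows", "kwargs": {
  "targets": [
    [0,0,0,0],
    [0,0,0,0],
    [0,0,0,0],
    [0,0,0,0],
    [0,0,0,0]
  ]
}}

```text
time: 13.42
eef_pos: [0.4628, -0.3755, 0.1698]
eef_rot: [3.141, -0.001, -0.613]
ft_force: [-0.3, -0.4, -2.9]
width: 0.0597
grasp_force: 44.9
```

Run:
```python
from h import *
t=cap('top','top3.png');s=cap('scene','scene3.png')
S=manip.get_state();print(S['eef_pos'],S['eef_rot'],nt(S['eef_pos']));gont(.599,-.0455,.158)
o=np.zeros((400,800,3),np.uint8)
o[:,:400]=cv2.resize(t[185:285,405:505],(400,400));o[:,400:]=cv2.resize(s[230:350,400:520],(400,400))
cv2.imwrite('pics/c5.png',o[...,::-1])
```

```text
[ 0.4627019  -0.37575094  0.16966943] [ 3.14152551e+00 -4.00780375e-04 -6.13717229e-01] [ 0.59467509 -0.04053828]
rows [ 4.3  5.  11.7] turn 0.0
```

View pics/c5.png

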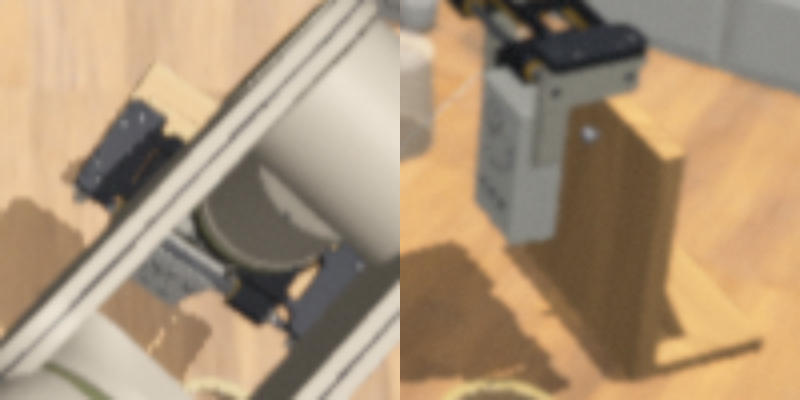

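The crop shows the timer held upright in front of the board, facing it squarely. The screw is still visible at scene (456.7,269.9). I'll line up and advance.

Emit:
{"fn": "send_rows", "kwargs": {
  "targets": [
    [4,5,12,0],
    [4,5,12,0],
    [12,5,12,0],
    [20,5,12,0],
    [20,5,12,0]
  ]
}}

```text
time: 14.15
eef_pos: [0.4767, -0.3921, 0.1576]
eef_rot: [3.142, -0.001, -0.614]
ft_force: [-0.3, 0.9, -1.8]
width: 0.0601
grasp_force: 44.9
```

```bash
cat > p.py <<'E'
from h import *
S=manip.get_state();print(S['time'],S['eef_pos'],S['eef_rot'][2],'nt',nt(S['eef_pos']),'f',nt(S['ft_force']),S['ft_force'][2],'m',S['moment'])
E
python3 p.py
```

```text
14.15 [ 0.47670628 -0.39210714  0.15762562] -0.6140642569251411 nt [ 0.61554506 -0.04583852] f [-0.80209997  0.57218361] -1.7724770148676523 m [ 0.11380106  0.17223987 -0.0306038 ]
```

Emit:
{"fn": "send_rows", "kwargs": {
  "targets": [
    [2,0,0,0],
    [4,0,0,0],
    [6,0,0,0],
    [8,0,0,0],
    [8,0,0,0]
  ]
}}

```text
time: 14.78
eef_pos: [0.4826, -0.3963, 0.1574]
eef_rot: [-3.142, 0.0, -0.614]
ft_force: [0.2, 0.5, -1.4]
width: 0.0599
grasp_force: 44.9
```

Emit:
{"fn": "send_rows", "kwargs": {
  "targets": [
    [1,0,0,0],
    [2,0,0,0],
    [3,0,0,0],
    [3,0,0,0],
    [3,0,0,0]
  ]
}}

```text
time: 15.4
eef_pos: [0.485, -0.398, 0.1574]
eef_rot: [3.141, -0.0, -0.614]
ft_force: [-0.9, -0.4, -3.1]
width: 0.0596
grasp_force: 44.9
```

```bash
python3 p.py
```

```text
15.4 [ 0.48499605 -0.39804527  0.15741788] -0.6142379782776759 nt [ 0.62574191 -0.04591597] f [-0.50681486 -0.82985888] -3.13371989939137 m [-0.06954561  0.20348378 -0.02616146]
```

No contact yet at n=0.626, so I'll keep advancing.

Emit:
{"fn": "send_rows", "kwargs": {
  "targets": [
    [1,0,0,0],
    [2,0,0,0],
    [3,0,0,0],
    [3,0,0,0],
    [3,0,0,0]
  ]
}}

```text
time: 16.02
eef_pos: [0.4875, -0.3997, 0.1574]
eef_rot: [3.142, -0.0, -0.614]
ft_force: [-0.7, -1.3, -2.5]
width: 0.0597
grasp_force: 44.9
```

Emit:
{"fn": "send_rows", "kwargs": {
  "targets": [
    [1,0,0,0],
    [2,0,0,0],
    [2,0,0,0],
    [2,0,0,0],
    [2,0,0,0]
  ]
}}

```text
time: 16.65
eef_pos: [0.4892, -0.4008, 0.1575]
eef_rot: [-3.142, -0.0, -0.614]
ft_force: [0.0, -0.4, -2.6]
width: 0.0603
grasp_force: 44.9
```

```bash
python3 p.py
```

```text
16.65 [ 0.48917454 -0.40084294  0.15747113] -0.6141685986859118 nt [ 0.63076905 -0.04579524] f [ 0.22440124 -0.29003957] -2.6053713112026844 m [ 0.01589566  0.2063524  -0.00116881]
```

Emit:
{"fn": "send_rows", "kwargs": {
  "targets": [
    [1,0,0,0],
    [2,0,0,0],
    [2,0,0,0],
    [2,0,0,0],
    [2,0,0,0]
  ]
}}

```text
time: 17.27
eef_pos: [0.4907, -0.402, 0.1574]
eef_rot: [-3.142, 0.0, -0.614]
ft_force: [-0.7, -1.6, -1.9]
width: 0.0602
grasp_force: 44.9
```

Emit:
{"fn": "send_rows", "kwargs": {
  "targets": [
    [1,0,0,0],
    [2,0,0,0],
    [2,0,0,0],
    [2,0,0,0],
    [2,0,0,0]
  ]
}}

```text
time: 17.9
eef_pos: [0.4911, -0.4023, 0.1574]
eef_rot: [-3.141, 0.003, -0.615]
ft_force: [-8.0, 6.6, 2.5]
width: 0.0601
grasp_force: 44.8
```

```bash
python3 p.py
```

```text
17.9 [ 0.49114078 -0.40228228  0.15737848] -0.6145123506947718 nt [ 0.63320542 -0.04583886] f [-10.31309287   0.76896153] 2.5261709167598365 m [ 0.83931132  1.33266865 -0.24057122]
```

Emit:
{"fn": "send_rows", "kwargs": {
  "targets": [
    [-1.5,0,0,0],
    [-1.5,0,2,0],
    [-1.5,0,4,0],
    [-1.5,0,6,0],
    [-1.5,0,8,0]
  ]
}}

```text
time: 18.52
eef_pos: [0.4911, -0.4023, 0.1492]
eef_rot: [-3.142, 0.0, -0.614]
ft_force: [-1.1, 1.5, -1.0]
width: 0.0599
grasp_force: 44.9
```

```bash
python3 p.py
```

```text
18.525 [ 0.49110202 -0.40226727  0.1491582 ] -0.6142542834906892 nt [ 0.63316509 -0.04584892] f [-1.76485164  0.56525174] -0.9741143940460569 m [ 0.16498406  0.39153352 -0.10603772]
```

Emit:
{"fn": "send_rows", "kwargs": {
  "targets": [
    [-2,0,0,0],
    [-4,0,0,0],
    [-4,0,0,0],
    [-4,0,0,0],
    [-4,0,0,0]
  ]
}}

```text
time: 19.15
eef_pos: [0.4889, -0.4007, 0.1498]
eef_rot: [3.141, -0.003, -0.614]
ft_force: [5.1, -3.0, -5.5]
width: 0.0601
grasp_force: 44.9
```

```bash
python3 p.py
```

```text
19.15 [ 0.48891807 -0.40070925  0.14983304] -0.6140564455665622 nt [ 0.6304824  -0.04583374] f [5.88579911 0.46316537] -5.512705280476127 m [-0.55076457 -0.70278877  0.00555562]
```

Pulling back is resisted by 6 N toward the board, so the head is captured behind the plate. I'll go back to the board and pull down.

Emit:
{"fn": "send_rows", "kwargs": {
  "targets": [
    [2,0,0,0],
    [3.5,0,0,0],
    [3.5,0,3,0],
    [3.5,0,6,0],
    [3.5,0,9,0]
  ]
}}

```text
time: 19.77
eef_pos: [0.491, -0.4025, 0.1411]
eef_rot: [3.141, -0.001, -0.614]
ft_force: [-0.6, -0.9, 5.2]
width: 0.0601
grasp_force: 44.9
```

```bash
python3 p.py
```

```text
19.775 [ 0.49097427 -0.40253491  0.14111926] -0.6143532435243153 nt [ 0.63321487 -0.04614128] f [ 0.020541   -1.05082986] 5.153149453446309 m [-0.12238429  0.40208217 -0.01220606]
```

Emit:
{"fn": "send_rows", "kwargs": {
  "targets": [
    [0,0,1,0],
    [0,0,2,0],
    [0,0,3,0],
    [0,0,4,0],
    [0,0,4,0]
  ]
}}

```text
time: 20.4
eef_pos: [0.491, -0.4024, 0.1373]
eef_rot: [3.141, -0.001, -0.614]
ft_force: [-0.4, -1.5, 0.1]
width: 0.0598
grasp_force: 44.9
```

```bash
python3 p.py
```

```text
20.4 [ 0.49101671 -0.40239001  0.13725623] -0.6142597582809155 nt [ 0.63316608 -0.04599839] f [ 0.52560752 -1.49053287] 0.08501433063822633 m [-0.18398085  0.19786956 -0.01034912]
```

Emit:
{"fn": "send_rows", "kwargs": {
  "targets": [
    [0,0,1,0],
    [0,0,2,0],
    [0,0,2.5,0],
    [0,0,2.5,0],
    [0,0,2.5,0]
  ]
}}

```text
time: 21.02
eef_pos: [0.4907, -0.4018, 0.1339]
eef_rot: [-3.141, 0.0, -0.614]
ft_force: [-2.4, 0.2, 1.6]
width: 0.06
grasp_force: 44.9
```

```bash
python3 p.py
```

```text
21.025 [ 0.49067605 -0.40181391  0.13388151] -0.6141519703008356 nt [ 0.63255572 -0.04572378] f [-2.13602201 -1.20368532] 1.5722403166189423 m [0.22694747 0.36965064 0.0072043 ]
```

Emit:
{"fn": "send_rows", "kwargs": {
  "targets": [
    [0,0,1,0],
    [0,0,2,0],
    [0,0,2,0],
    [0,0,2,0],
    [0,0,2,0]
  ]
}}

```text
time: 21.65
eef_pos: [0.4909, -0.4021, 0.1332]
eef_rot: [3.142, -0.001, -0.614]
ft_force: [-3.4, 4.2, 9.2]
width: 0.0601
grasp_force: 44.9
```

```bash
python3 p.py
```

```text
21.65 [ 0.49094587 -0.4020778   0.13324596] -0.614134993911724 nt [ 0.6329283  -0.04578402] f [-5.13918497  1.47091256] 9.203181791743708 m [0.56484054 0.69979424 0.00632196]
```

Emit:
{"fn": "send_rows", "kwargs": {
  "targets": [
    [0,0,1,0],
    [0,0,2,0],
    [0,0,2,0],
    [0,0,2,0],
    [0,0,2,0]
  ]
}}

```text
time: 22.28
eef_pos: [0.4911, -0.4023, 0.1328]
eef_rot: [3.141, -0.002, -0.614]
ft_force: [-7.6, 7.0, 18.4]
width: 0.0596
grasp_force: 44.9
```

```bash
python3 p.py
```

```text
22.275 [ 0.49105602 -0.40225005  0.13280689] -0.6141902374160038 nt [ 0.63311757 -0.04586134] f [-10.28497534   1.33368874] 18.404826236682712 m [ 1.11703923  1.29396413 -0.05524221]
```

Emit:
{"fn": "send_rows", "kwargs": {
  "targets": [
    [-0.5,0,-2,0],
    [-1,0,-4,0],
    [-1,0,-4,0],
    [-1,0,-4,0],
    [-1,0,-4,0]
  ]
}}

```text
time: 22.9
eef_pos: [0.49, -0.4015, 0.1339]
eef_rot: [-3.142, -0.0, -0.614]
ft_force: [1.0, -0.3, 1.7]
width: 0.0597
grasp_force: 44.9
```

```bash
python3 p.py
```

```text
22.9 [ 0.49003069 -0.40145668  0.13386027] -0.6141991021953952 nt [ 0.63182242 -0.04580362] f [1.02656262 0.31219197] 1.6791203696670962 m [0.04414764 0.03892971 0.01769407]
```

Emit:
{"fn": "send_rows", "kwargs": {
  "targets": [
    [0,0,0,0],
    [0,0,0,0],
    [0,0,0,0],
    [0,0,0,0],
    [0,0,0,0]
  ],
  "jaw": 0
}}

```text
time: 23.52
eef_pos: [0.4899, -0.4014, 0.1339]
eef_rot: [3.142, 0.0, -0.614]
ft_force: [-0.7, 0.7, 0.7]
width: 0.0931
grasp_force: 0.0
```

Emit:
{"fn": "send_rows", "kwargs": {
  "targets": [
    [0,0,0,0],
    [0,0,-20,0],
    [0,0,-50,0],
    [0,0,-90,0],
    [0,0,-110,0]
  ]
}}

```text
time: 24.15
eef_pos: [0.4909, -0.4024, 0.2484]
eef_rot: [3.141, -0.005, -0.614]
ft_force: [0.0, -1.1, -0.1]
width: 0.0928
grasp_force: 0.0
```

Emit:
{"fn": "send_rows", "kwargs": {
  "targets": [
    [-40,0,0,0],
    [-90,0,0,0],
    [-120,0,0,0],
    [-120,0,0,0],
    [-120,0,0,0]
  ]
}}

```text
time: 24.78
eef_pos: [0.3923, -0.3327, 0.2444]
eef_rot: [3.141, -0.001, -0.614]
ft_force: [0.2, 0.6, 1.0]
width: 0.0928
grasp_force: 0.0
```

```bash
python3 - <<'E'
from h import *
t=cap('top','top4.png');s=cap('scene','scene4.png')
o=np.zeros((600,800,3),np.uint8)
o[:400,:400]=cv2.resize(t[185:285,405:505],(400,400));o[:400,400:]=cv2.resize(s[230:350,400:520],(400,400))
o[400:,:267]=cv2.resize(s,(267,200));o[400:,300:567]=cv2.resize(t,(267,200))
cv2.imwrite('pics/c6.png',o[...,::-1])
E
python3 p.py
```

```text
24.875 [ 0.39244235 -0.33271295  0.24401728] -0.6141489171395558 nt [ 0.51245248 -0.04584062] f [-0.20860496 -0.15944793] -0.4475024398347751 m [0.03671929 0.14635308 0.00346845]
```

View pics/c6.png

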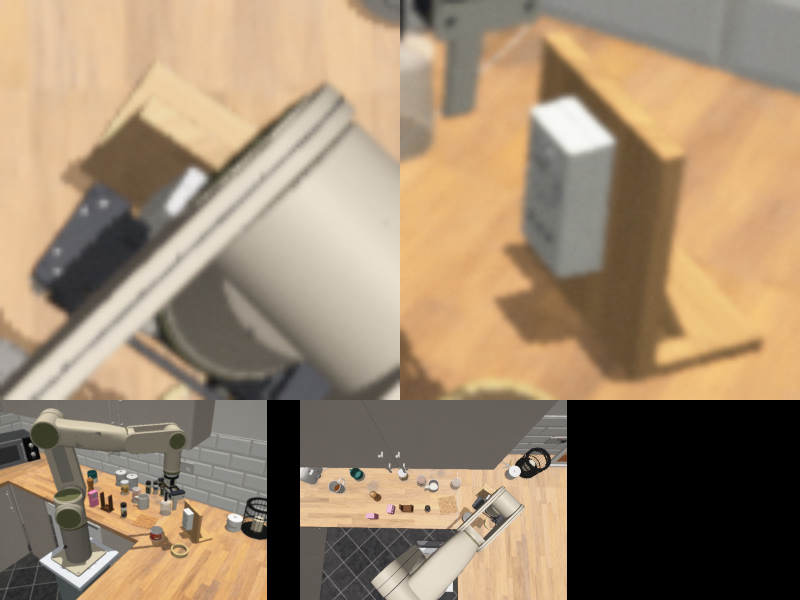

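The timer hangs flat on the board at crop (570,185), with the gripper clear of it and the other things in place. I'll hand in.

```bash
python3 -c "
from station import manip
print(manip.hand_in())"
```

```text
the job is handed in; nothing more can be done
None
```

The timer was stood on the cork mat and let go, then retaken by its narrow sides and hung on the screw, where it reached a firm stop when pulled down; the arm is clear and the job was handed in at about 25 s.

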